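Snug the gas inlet nut with the adjustable wrench

TASK

The adjustable wrench lies around the brass hexagon nut of the gas inlet, but its jaws are too wide. Turn the wrench's adjusting wheel clockwise (seen from above) until the jaws just fit the nut, then swing the handle clockwise so that the nut tightens by an eighth of a turn (45 degrees). Leave the wrench lying flat on the nut, jaws still snug, and do not disturb the kitchen things around it.

Things in the scene. Friction and masses are not known exactly. Their poses are not given: they have to be found in the camera images.
- wrench: loose all-steel adjustable wrench, 247 mm long, flat on the counter, the only thing with an upright dark wheel. Origin: on its underside, midway between jaws that fit: on the nut's axis within 2 mm. x points out of the open mouth; handle to -x, ending 225 mm out; y across, z up. Fixed jaw on +y, against the nut; moving jaw on -y. Head 16 mm thick, to 24 mm in x, 45 mm in y either side
- handle (a point): middle of the wrench's straight handle, 152 mm from the origin along -x, 12 mm over the counter: a bar 22 mm wide across, 24 mm high, 120 mm long (92 to 212 mm from the origin), lying on the counter; axes as the wrench's. It moves about 120 mm for 45 degrees and needs a few newtons
- wheel_top (a point): centre of the top of the adjusting wheel: knurled dark steel, upright axis, on the wrench's head, 28 mm in diameter, 26 mm tall (18 to 44 mm over the counter), 48 mm from the wrench's origin towards the handle. Turns with about 0.1 N m, stays where left; clockwise from above closes the jaws, 7 mm per radian
- wheel (a joint): turn of the adjusting wheel (rad), grows clockwise from above; 0 = jaws fully open at 44 mm; jaw gap = 44 mm - 7 mm x value, so the 30 mm nut stops the jaws at about 2.0. Starts between about 0.5 and 1.0
- jaw (a joint): closing travel of the moving jaw (m): 0 = gap of 44 mm between the jaws; gap = 0.044 - value. Against the nut the value is about 0.0140
- nut_axis (a point): centre of the nut's top face, 18 mm over the counter. Brass hexagon nut, 30 mm across flats, 34.6 mm across corners, from 4 to 18 mm over the counter, on a 17 mm thick stud that stands 28 mm over the counter; fixed in place but for its turning. Two of its flats face the jaws
- nut (a joint): turn of the nut (rad), 0 at the start, grows as it is tightened (clockwise from above); friction about 0.12 N m, stays where left; turns to 1.6
- spanner: bystander, leave alone: plain steel open-ended spanner, 180 mm long, lying flat to the left of the wrench; origin under its middle
- spatula: bystander, leave alone: wooden dosa spatula, 260 mm long, lying flat beyond and to the right of the nut; origin under its middle
- davara: bystander, leave alone: low steel davara bowl, 104 mm across the rim, 45 mm high, to the right; origin at the centre of its underside
- tumbler: bystander, leave alone: steel coffee tumbler, 72 mm across the rim, 85 mm high, standing to the left; origin at the centre of its underside

How it is judged:
By the outcome, as a careful person would: the job done as asked, in the order asked, and still so for the second after the job is handed in, with the robot touching nothing.
It also fails if it takes over 50 s, if anything falls off the work surface, if the arm or the gripper's body presses on something with over 40 N, if the wrist force passes 120 N, or if a joint passes its speed limit or range.

ROBOT

A 6-joint arm with a two-finger parallel gripper is mounted at the origin on the work surface. World frame = base frame: x ahead of the robot, y to its left, z up, the work surface at z = 0. Lengths are in m, angles in degrees, forces in N, time in s.
With the tool pointing down it reaches from about 0.3 to 1 m from the base axis. Payload 5.1 kg.
Tool frame: the origin (TCP) lies midway between the tips of the shut fingers; the grasp point (between the pads) lies 19 mm behind it; z points along the fingers, y is the line along which they close (so a half turn about z gives the same grasp; the last joint's range is limited). The gripper opens to 95 mm and grips with 3 to 60 N. Pads are 20 mm wide; open, the fingers measure 119 mm over their backs; the gripper's body (75 mm by 180 mm) begins 59 mm behind the grasp point.
Start: joints at [68.606, 7.093, 94.555, -0, 78.352, -4.733], TCP at [0.186, 0.623, 0.215] pointing down, gripper open.
Joint ranges: [-149.61, 149.61], [-58.7, 133.49], [1.44, 155.28], [-77.14, 257.14], [18.33, 153.61], [-166.67, 166.67]. Speed limits (degrees/s): [147.25, 147.25, 180, 180, 180, 180].

INTERFACE

Orientations are given as [roll, pitch, yaw] about the fixed x, y, z axes, in that order (R = Rz(yaw) Ry(pitch) Rx(roll)).
In Python, from rig import env, snapshot, camera_info gives the robot as it stands. The module is installed in compiled form; this text tells all that it offers.
- The arm moves only by the tool play_rows, never from a script. Its argument "steps" is text: rows parted by semicolons, each of 7 numbers parted by spaces: the turn, a rotation vector about the tool's x, y, z normalised to -1 to 1, where 1 is 5 degrees, then the shift along the tool's x, y, z normalised to -1 to 1, where 1 is 0.02 m, then the finger opening in mm, from 0 to 95.1. In form: wx wy wz dx dy dz gripper; .... A call has exactly 5 rows; each row shifts and turns the commanded pose from where the row before left it, along the tool's axes as they then stand; what a row does not reach is not made up. A row lasts 1/10 s, in which the tool goes at most 50 mm and 8.59 degrees, less where a joint would pass 70% of its speed; a pose out of reach is approached as far as the arm can. A call with a number of a shift or a turn outside -1 to 1 is refused whole. A call with a gripper value outside its range is refused whole. The fingers move at their own pace and stop on an object; "force" is the grip in N (left out, the last holds). Time passes only in rows, so rows that do not move let the fingers close, or fill a call up. It gives the time, the measured TCP pose, the force, the opening and the grip force at its end, in the units of the state.
- env.sense(): the state, without advancing time (a new reading comes with each control period).
- snapshot(name): name is "scene" or "top" or "wrist"; returns (picture, depth): 400x640x3 uint8, red, green, blue; 400x640 float32, m along the optical axis (not along the pixel's ray), 0 where there is no reading.
- camera_info(name): a dict with "fx", "fy", "cx", "cy" (pixels), "D" ([k1, k2, p1, p2, k3] as OpenCV has them; the pictures are not rectified), "pose" (4x4, takes a point from camera to world coordinates). Camera axes: x right, y down, z forward; pixel columns grow to the right and rows downward; lengths in m; the calibration is good to about 2 mm. A picture is of the moment at which its call begins: read the wrist's pose just before it. camera_info takes no time and is no camera call; for the wrist camera it gives the pose at the moment of the call.
- env.close_job(): hands the job in; it is judged then, once.
The state is a dict: "time_s": time; "joints": joint angles; "dq": joint speeds; "joint_efforts": joint torques, N m; "tcp_pos": TCP position; "tcp_rot": TCP orientation; "wrist_force": force on the tool from outside, world axes, zero at the start; "ft_torque": the same for the moment, N m; "grip_width": finger opening in m; "gripper_force": force on a finger pad.
Only numpy, scipy, OpenCV 4.12 (cv2) and the standard library are available. Lean on these libraries where they do the work, as an engineer would, in place of code of your own. Each camera call takes 0.05 s, during which the arm holds its last target. There are 200 camera calls.

## Working session

There is one attempt and no reset: what is moved stays moved. The work goes in short steps, Python scripts to look and compute and a tool call to move; the robot and the scene stay as the last step left them, time stands still between calls to the robot, and variables do not carry over. Pictures are saved under pics/ and viewed, at most 10 in all, crops included, and the job is handed in when it is done.

Besides the shell and the picture viewer there is one more tool, called after "Call:" as a command line: name --argument value ..., lists and objects as JSON in quotes. play_rows: Moves the arm, as the interface text tells. Its arguments: {"type":"object","properties":{"steps":{"type":"string"},"force":{"type":"number"}},"required":["steps"]}

```bash
mkdir -p pics; cat > h.py <<'E'
import numpy as np, cv2
from rig import env, snapshot, camera_info
def snap(n,f):
    ci=camera_info(n); p,d=snapshot(n); cv2.imwrite(f'pics/{f}.png',p[:,:,::-1]); np.savez(f'pics/{f}.npz',p=p,d=d,pose=ci['pose'],K=[ci['fx'],ci['fy'],ci['cx'],ci['cy']],D=ci['D'])
    return p,d,ci
def ray(f,uv,z):
    a=np.load(f'pics/{f}.npz'); fx,fy,cx,cy=a['K']; K=np.array([[fx,0,cx],[0,fy,cy],[0,0,1]])
    q=cv2.undistortPoints(np.array(uv,float).reshape(-1,1,2),K,a['D']).reshape(-1,2)
    r=np.c_[q,np.ones(len(q))]@a['pose'][:3,:3].T; o=a['pose'][:3,3]
    return o+r*((z-o[2])/r[:,2])[:,None]
def pts(f):
    a=np.load(f'pics/{f}.npz'); fx,fy,cx,cy=a['K']; K=np.array([[fx,0,cx],[0,fy,cy],[0,0,1]])
    v,u=np.mgrid[:400,:640]
    q=cv2.undistortPoints(np.c_[u.ravel(),v.ravel()].astype(float).reshape(-1,1,2),K,a['D']).reshape(-1,2)
    P=(np.c_[q,np.ones(len(q))]*a['d'].reshape(-1,1))@a['pose'][:3,:3].T+a['pose'][:3,3]
    return P.reshape(400,640,3)
E
python3 - <<'E'
from h import *
for n in('top','scene'): snap(n,n+'0')
print({k:v for k,v in env.sense().items()})
print(camera_info('top'))
E
```

```text
{'time_s': 0.1, 'joints': array([ 6.86074860e+01,  7.13053488e+00,  9.46278901e+01, -1.86065996e-04,
        7.83537045e+01, -4.73303174e+00]), 'dq': array([ 0.02400831, -0.02936931, -0.1337262 , -0.03578332, -0.05044851,
       -0.01032352]), 'joint_efforts': array([ 5.10878526e-04, -4.18877542e+01, -3.61099041e+01,  7.77621358e-02,
        4.61431558e-02, -6.35910942e-05]), 'tcp_pos': array([0.18615546, 0.62214085, 0.21348439]), 'tcp_rot': array([-1.79888238e+02, -9.07059705e-03,  1.63340547e+02]), 'wrist_force': array([-0.3002618 ,  0.79720185, -0.12430041]), 'ft_torque': array([ 0.03057816, -0.05275644,  0.01580593]), 'gripper_force': 0.0, 'grip_width': 0.09513074551297254}
{'fx': 384.5065111901279, 'fy': 384.5065111901279, 'cx': 323.1815687631946, 'cy': 204.63957461779702, 'D': array([-0.08401226,  0.        ,  0.        ,  0.        ,  0.        ]), 'pose': array([[ 0.0247785 , -0.98212015,  0.18661736,  0.37891561],
       [-0.99949663, -0.02803765, -0.01484489,  0.03485765],
       [ 0.01981178, -0.18615559, -0.98232051,  0.848178  ],
       [ 0.        ,  0.        ,  0.        ,  1.        ]])}
```

View pics/top0.png

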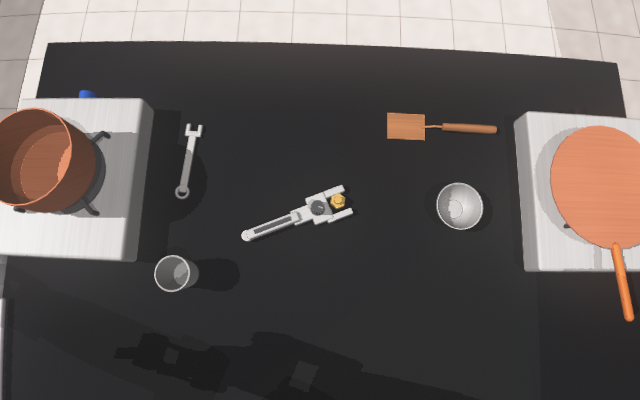

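View pics/scene0.png

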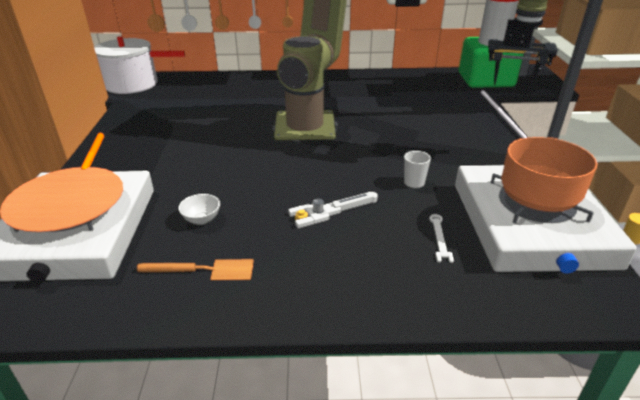

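The top view shows the nut at about (338,200), the dark wheel at (318,208) and the handle end at (245,236). The spanner is at (188,160) and the tumbler at (172,273). A clockwise swing moves the handle upward in the picture (+x), and that way is clear.

```bash
python3 - <<'E'
from h import *
a=np.load('pics/top0.npz');p=a['p'];P=pts('top0')
hsv=cv2.cvtColor(p,cv2.COLOR_RGB2HSV)
roi=np.zeros((400,640),bool);roi[170:250,235:365]=1
nm=roi&(hsv[...,1]>110)&(hsv[...,2]>120)
v,u=np.nonzero(nm);print('nut px',len(u),u.mean(),v.mean(),ray('top0',[(u.mean(),v.mean())],.018),P[nm][:,2].max())
print('brass depth pts',np.median(P[nm],0))
w=roi&(P[...,2]>.036)
print('high',w.sum(),np.median(P[w],0)); v,u=np.nonzero(w);print(u.min(),u.max(),v.min(),v.max(),u.mean(),v.mean(),ray('top0',[(u.mean(),v.mean())],.044))
h=roi&(P[...,2]>.012)&(P[...,2]<.035)&(hsv[...,1]<60)
Q=P[h];print(h.sum(),np.percentile(Q[:,2],[5,50,95]))
# handle: y beyond nut by >0.09
n=ray('top0',[(np.nonzero(nm)[1].mean(),np.nonzero(nm)[0].mean())],.018)[0]
s=Q[(np.hypot(*(Q[:,:2]-n[:2]).T)>.1)]
(vx,vy,x0,y0)=cv2.fitLine(s[:,:2].astype(np.float32),cv2.DIST_HUBER,0,.01,.01).ravel()
print('dir',vx,vy,np.degrees(np.arctan2(vy,vx)),'pt',x0,y0,'far',np.hypot(*(s[:,:2]-n[:2]).T).max(), 'perp of nut',(n[0]-x0)*-vy+(n[1]-y0)*vx)
for nme,(u,v) in dict(spring=(182,192),spn2=(194,128),tum=(172,273),dav=(460,205),spat=(405,126)).items(): print(nme,ray('top0',[(u,v)],.01))
E
```

```text
nut px 162 337.4382716049383 200.58024691358025 [[ 0.54663079 -0.0088815   0.018     ]] 0.8481780000279929
brass depth pts [ 0.54582614 -0.00836058  0.0192696 ]
high 188 [0.52420099 0.03485765 0.04446328]
236 360 173 249 313.72872340425533 205.7872340425532 [[0.52863261 0.0427449  0.044     ]]
1565 [0.0134916  0.01695085 0.0251007 ]
dir 0.38752717 -0.9218583 -67.19928 pt 0.48432282 0.13833581 far 0.22377656667569806 perp of nut 0.0003884163246484426
spring [[0.55795441 0.33946799 0.01      ]]
spn2 [[0.7106297  0.32653098 0.01      ]]
tum [[0.37829177 0.34555216 0.01      ]]
dav [[ 0.54614429 -0.28690664  0.01      ]]
spat [[ 0.73060786 -0.16435046  0.01      ]]
```

Call:
play_rows --steps "0 0 0 -1 -0.93 0 95;0 0 0 -1 -0.93 0 95;0 0 0 -1 -0.93 0 95;0 0 0 -1 -0.93 0 95;0 0 0 -1 -0.93 0 95"

```text
time_s: 0.6
tcp_pos: [0.2558, 0.5037, 0.214]
tcp_rot: [-179.9, -0.0, 163.4]
wrist_force: [1.0, 0.1, 0.7]
grip_width: 0.095
gripper_force: 0.0
```

Call:
play_rows --steps "0 0 0 -1 -0.93 0 95;0 0 0 -1 -0.93 0 95;0 0 0 -1 -0.93 0 95;0 0 0 -1 -0.93 0 95;0 0 0 -1 -0.93 0 95"

```text
time_s: 1.1
tcp_pos: [0.3248, 0.3859, 0.2141]
tcp_rot: [-180.0, -0.0, 163.3]
wrist_force: [-0.1, -0.2, -0.0]
grip_width: 0.0949
gripper_force: 0.0
```

Call:
play_rows --steps "0 0 0 -1 -0.93 0 95;0 0 0 -1 -0.93 0 95;0 0 0 -1 -0.93 0 95;0 0 0 -1 -0.93 0 95;0 0 0 -1 -0.93 0 95"

```text
time_s: 1.6
tcp_pos: [0.3939, 0.2682, 0.2142]
tcp_rot: [-180.0, -0.0, 163.3]
wrist_force: [0.1, 0.8, -0.4]
grip_width: 0.0949
gripper_force: 0.0
```

Call:
play_rows --steps "0 0 0 -1 -0.93 0 95;0 0 0 -1 -0.93 0 95;0 0 0 -1 -0.93 0 95;0 0 0 -1 -0.93 0 95;0 0 0 -1 -0.93 0 95"

```text
time_s: 2.1
tcp_pos: [0.4631, 0.1505, 0.2142]
tcp_rot: [-180.0, -0.0, 163.3]
wrist_force: [-0.3, 0.2, 1.0]
grip_width: 0.0951
gripper_force: 0.0
```

Call:
play_rows --steps "0 0 0 -1 -0.93 0 95;0 0 0 -1 -0.93 0 95;0 0 0 -1 -0.93 0 95;0 0 0 -1 -0.93 0 95;0 0 0 -0.8 -0.93 0 95"

```text
time_s: 2.6
tcp_pos: [0.5285, 0.0339, 0.2141]
tcp_rot: [-180.0, -0.0, 163.3]
wrist_force: [-0.4, 1.2, -0.1]
grip_width: 0.0955
gripper_force: 0.0
```

Call:
play_rows --steps "0 0 1 0 0 0 80;0 0 1 0 0 0 80;0 0 1 0 0 0 70;0 0 1 0 0 0 60;0 0 1 0 0 0 60"

```text
time_s: 3.1
tcp_pos: [0.5279, 0.035, 0.2141]
tcp_rot: [-180.0, -0.0, 138.1]
wrist_force: [-0.7, -0.4, 0.7]
grip_width: 0.0628
gripper_force: 0.0
```

Call:
play_rows --steps "0 0 1 0 0 0 60;0 0 1 0 0 0 60;0 0 1 0 0 0 60;0 0 1 0 0 0 60;0 0 1 0 0 0 60"

```text
time_s: 3.6
tcp_pos: [0.5279, 0.035, 0.2141]
tcp_rot: [-179.9, -0.0, 113.1]
wrist_force: [-0.3, 0.9, -1.4]
grip_width: 0.0601
gripper_force: 0.0
```

```bash
python3 - <<'E'
from h import *
snap('wrist','w1')
P=pts('w1'); d=np.load('pics/w1.npz')['d']
m=(d>0)&(P[...,2]>.041)&(P[...,2]<.049)&(np.hypot(P[...,0]-.5275,P[...,1]-.0358)<.03)
Q=P[m];print(m.sum(),Q.mean(0),cv2.minEnclosingCircle(Q[:,:2].astype(np.float32)))
print(camera_info('wrist')['pose'])
E
```

```text
468 [0.52905042 0.03596011 0.04400501] ((0.5292031764984131, 0.03558399900794029), 0.014835665002465248)
[[ 9.20373788e-01  3.78948893e-01  9.64874501e-02  5.00887784e-01]
 [ 3.91039493e-01 -8.91628751e-01 -2.28224202e-01  9.78952275e-02]
 [-4.54323798e-04  2.47781976e-01 -9.68815713e-01  3.84432573e-01]
 [ 0.00000000e+00  0.00000000e+00  0.00000000e+00  1.00000000e+00]]
```

View pics/w1.png

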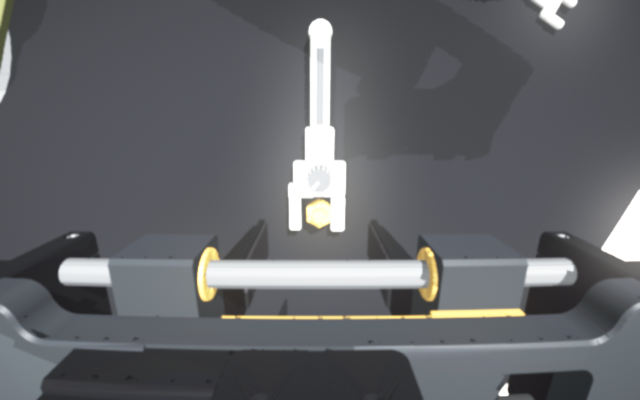

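The wrist view puts the wheel at (320,179) and the nut at (318,213), touching the right-hand (fixed) jaw, with a gap at the left jaw. The depth gives the wheel top at (0.529, 0.036, 0.044), which fits the given height. I'll come down with the gripper turned 40° back, so the turning stroke stays clear of the neck.

Call:
play_rows --steps "0 0 0 0 0.07 1 60;0 0 -1 0 0 1 60;0 0 -1 0 0 1 60;0 0 -1 0 0 1 60;0 0 -1 0 0 1 60"

```text
time_s: 4.15
tcp_pos: [0.5292, 0.0356, 0.1135]
tcp_rot: [-180.0, -0.0, 133.6]
wrist_force: [0.6, -0.3, -0.3]
grip_width: 0.06
gripper_force: 0.0
```

Call:
play_rows --steps "0 0 -1 0 0 1 60;0 0 -1 0 0 1 60;0 0 -1 0 0 1 60;0 0 -1 0 0 0.9 60;0 0 0 0 0 0 60"

```text
time_s: 4.65
tcp_pos: [0.5267, 0.0356, 0.0334]
tcp_rot: [-179.8, -0.3, 153.4]
wrist_force: [-0.4, 0.2, -0.8]
grip_width: 0.0601
gripper_force: 0.0
```

```bash
python3 - <<'E'
from h import *
P=pts('w1');d=np.load('pics/w1.npz')['d']
n=np.array([.547,-.0085]);ex=np.array([.3875,-.9219]);ey=np.array([.9219,.3875])
q=P[...,:2]-n;x=q@ex;y=q@ey
for a in range(-110,35,6):
    m=(d>0)&(abs(x*1e3-a)<3)&(P[...,2]>.008)&(abs(y)<.06)
    if m.sum(): print(a,[ (b,round(1e3*float(np.median(P[...,2][m&(abs(y*1e3-b)<4)])))) for b in range(-40,41,8) if (m&(abs(y*1e3-b)<4)).sum()>2])
s=env.sense();print(s['tcp_pos'],s['tcp_rot'],s['joints'],s['ft_torque'])
E
```

```text
-110 [(-8, 24), (0, 25), (8, 24)]
-104 [(-16, 16), (-8, 23), (0, 24), (8, 24), (16, 16)]
-98 [(-16, 16), (-8, 24), (0, 24), (8, 24), (16, 16)]
-92 [(-16, 16), (-8, 22), (0, 23), (8, 23), (16, 16)]
-86 [(-16, 16), (-8, 16), (0, 16), (8, 16), (16, 16)]
-80 [(-40, 313), (-32, 310), (-16, 17), (-8, 17), (0, 17), (8, 17), (16, 18), (24, 307), (32, 311), (40, 313)]
-74 [(-40, 330), (-32, 329), (-24, 331), (-16, 333), (-8, 333), (0, 334), (8, 334), (16, 331), (24, 328), (32, 327), (40, 328)]
-68 [(-40, 339), (-32, 338), (-24, 340), (-16, 333), (-8, 309), (0, 310), (8, 309), (16, 334), (24, 335), (32, 334), (40, 334)]
-62 [(-40, 315), (-32, 305), (-24, 16), (-16, 16), (-8, 18), (0, 31), (8, 17), (16, 334), (24, 335), (32, 302), (40, 334)]
-56 [(-40, 255), (-32, 255), (-24, 16), (-16, 16), (-8, 43), (0, 44), (8, 44), (16, 17), (24, 16), (32, 254), (40, 258)]
-50 [(-32, 279), (-24, 16), (-16, 17), (-8, 44), (0, 44), (8, 44), (16, 18), (24, 16), (32, 278)]
-44 [(-32, 271), (-24, 16), (-16, 16), (-8, 44), (0, 44), (8, 44), (16, 17), (24, 16), (32, 279), (40, 316)]
-38 [(-32, 269), (-24, 16), (-1
[... 541 characters left out ...]
 (0, 21), (8, 19), (16, 16), (24, 17), (32, 16)]
-2 [(-32, 16), (-24, 16), (-16, 19), (-8, 20), (0, 28), (8, 27), (16, 17), (24, 16), (32, 16)]
4 [(-32, 16), (-24, 16), (-16, 18), (-8, 19), (0, 28), (8, 27), (16, 17), (24, 16), (32, 16)]
10 [(-40, 15), (-32, 16), (-24, 16), (-16, 18), (-8, 19), (0, 27), (8, 19), (16, 16), (24, 16), (32, 16)]
16 [(-40, 16), (-32, 16), (-24, 16), (0, 18), (8, 18), (16, 15), (24, 16), (32, 15)]
22 [(-32, 16), (-24, 16), (16, 16), (24, 16), (32, 16)]
[0.52673003 0.03563326 0.03343546] [-179.84354653   -0.33913703  153.39687298] [-1.95656738e+00  2.73595077e+00  1.17966029e+02 -8.97401027e-04
  5.96715047e+01 -6.53534477e+01] [-0.01505994 -0.00160059  0.0152821 ]
```

Call:
play_rows --steps "0 0 0 0 0 0.3 50;0 0 0 0 0 0.25 50;0 0 0 0 0 0 50;0 0 0 0 0 0 50;0 0 0 0 0 0 50"

```text
time_s: 5.15
tcp_pos: [0.53, 0.0355, 0.0263]
tcp_rot: [180.0, 0.1, 153.3]
wrist_force: [-0.2, 0.1, -0.4]
grip_width: 0.0499
gripper_force: 0.0
```

Call:
play_rows --steps "0 0 0 0.05 0.01 0.2 40;0 0 0 0 0 0 25;0 0 0 0 0 0 20;0 0 0 0 0 0 20;0 0 0 0 0 0 20" --force 15

```text
time_s: 5.65
tcp_pos: [0.5286, 0.0362, 0.0216]
tcp_rot: [180.0, -0.0, 153.3]
wrist_force: [0.5, 0.1, -1.0]
grip_width: 0.0279
gripper_force: 15.0
```

```bash
python3 - <<'E'
from h import *
s=env.sense();print(s['tcp_pos'],s['tcp_rot'],s['ft_torque'],s['wrist_force'],s['grip_width'],s['gripper_force'])
E
```

```text
[0.52864799 0.03624819 0.02158133] [ 1.79997982e+02 -1.20376382e-02  1.53337322e+02] [ 0.0545964   0.03866342 -0.00951181] [ 0.45460748  0.05104095 -1.0123921 ] 0.027879674626380847 15.000024139881134
```

Call:
play_rows --steps "0 0 0.8 0 0 0 20;0 0 0.8 0 0 0 20;0 0 0.8 0 0 0 20;0 0 0.8 0 0 0 20;0 0 0.8 0 0 0 20"

```text
time_s: 6.15
tcp_pos: [0.5287, 0.0363, 0.0216]
tcp_rot: [180.0, -0.0, 133.2]
wrist_force: [0.7, 0.4, -0.4]
grip_width: 0.0277
gripper_force: 15.0
```

```bash
cat > s.py <<'E'
from h import *
s=env.sense()
for k in('time_s','tcp_pos','tcp_rot','ft_torque','wrist_force','grip_width','gripper_force'):print(k,np.round(s[k],4))
E
python3 s.py
```

```text
time_s 6.15
tcp_pos [0.5287 0.0363 0.0216]
tcp_rot [ 1.799973e+02 -1.310000e-02  1.331898e+02]
ft_torque [ 0.0526 -0.0752  0.1273]
wrist_force [ 0.6693  0.4346 -0.4323]
grip_width 0.0277
gripper_force 14.9979
```

Call:
play_rows --steps "0 0 0.8 0 0 0 20;0 0 0.8 0 0 0 20;0 0 0.8 0 0 0 20;0 0 0.8 0 0 0 20;0 0 0.8 0 0 0 20"

```text
time_s: 6.65
tcp_pos: [0.5289, 0.0364, 0.0216]
tcp_rot: [180.0, -0.0, 113.2]
wrist_force: [1.4, 1.0, -1.5]
grip_width: 0.0275
gripper_force: 15.0
```

```bash
python3 s.py
```

```text
time_s 6.65
tcp_pos [0.5289 0.0364 0.0216]
tcp_rot [ 1.799682e+02 -1.260000e-02  1.131855e+02]
ft_torque [ 0.1465 -0.1409  0.1077]
wrist_force [ 1.39    1.0388 -1.4651]
grip_width 0.0275
gripper_force 14.998
```

Call:
play_rows --steps "0 0 0.7 0 0 0 20;0 0 0.7 0 0 0 20;0 0 0.7 0 0 0 20;0 0 0.7 0 0 0 20;0 0 0.2 0 0 0 20"

```text
time_s: 7.15
tcp_pos: [0.529, 0.0365, 0.0216]
tcp_rot: [180.0, -0.0, 98.3]
wrist_force: [1.5, 2.1, -2.2]
grip_width: 0.0275
gripper_force: 15.0
```

```bash
python3 s.py; python3 - <<'E'
from h import *
snap('wrist','w2'); snap('top','t2')
p=cv2.imread('pics/t2.png')[170:250,235:365]; w=cv2.imread('pics/w2.png')
cv2.imwrite('pics/c2.png',np.vstack([cv2.resize(p,(780,480),interpolation=2)]))
E
```

```text
time_s 7.15
tcp_pos [0.529  0.0365 0.0216]
tcp_rot [ 1.799515e+02 -2.200000e-02  9.829930e+01]
ft_torque [ 0.2016 -0.2471  0.1078]
wrist_force [ 1.4538  2.0686 -2.2121]
grip_width 0.0275
gripper_force 14.9999
```

View pics/w2.png

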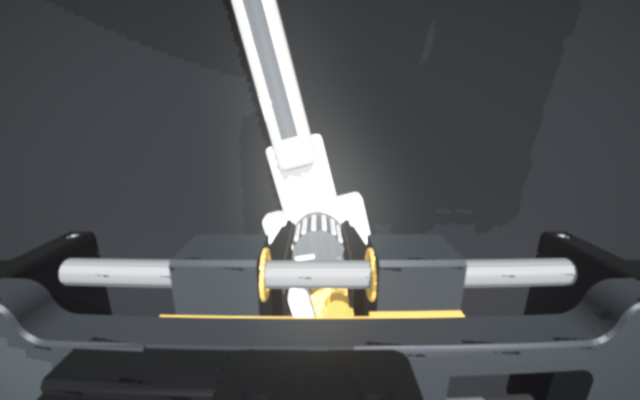

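The wrist view shows the fingers holding the wheel at (318,240), with the handle running up to the left and the wrench still in place. The turning torque is a steady 0.11 N m, so the jaws have not reached the nut yet. I'll go on in smaller turns.

Call:
play_rows --steps "0 0 0.4 0 0 0 20;0 0 0.4 0 0 0 20;0 0 0.4 0 0 0 20;0 0 0.2 0 0 0 20;0 0 0.1 0 0 0 20"

```text
time_s: 7.75
tcp_pos: [0.529, 0.0364, 0.0216]
tcp_rot: [179.9, -0.0, 90.8]
wrist_force: [3.5, 2.5, -3.3]
grip_width: 0.0278
gripper_force: 15.0
```

```bash
python3 s.py|grep -E 'tor|rot|wr'; python3 - <<'E'
from h import *
for f in('w1','w2'):
    P=pts(f);d=np.load(f'pics/{f}.npz')['d'];n=np.array([.547,-.0085]);q=P[...,:2]-n;r=np.hypot(q[...,0],q[...,1])
    m=(d>0)&(P[...,2]>.02)&(P[...,2]<.03)&(r>.1)&(r<.16)&(q[...,1]>0);Q=P[m][:,:2].astype(np.float32)
    vx,vy,x,y=cv2.fitLine(Q,cv2.DIST_HUBER,0,.01,.01).ravel();print(f,m.sum(),np.degrees(np.arctan(vy/vx)),x,y, Q.mean(0))
E
```

```text
tcp_rot [ 1.799482e+02 -2.760000e-02  9.084660e+01]
ft_torque [ 0.3954 -0.4895  0.1036]
wrist_force [ 3.4934  2.5394 -3.3176]
w1 1030 -67.65005 0.49688932 0.11196468 [0.4968893  0.11196464]
w2 4697 -67.29519 0.497127 0.11240774 [0.49712732 0.11240783]
```

Call:
play_rows --steps "0 0 0.4 0 0 0 20;0 0 0.4 0 0 0 20;0 0 0.2 0 0 0 20;0 0 0 0 0 0 20;0 0 0 0 0 0 20"

```text
time_s: 8.25
tcp_pos: [0.5289, 0.0363, 0.0216]
tcp_rot: [180.0, -0.0, 85.9]
wrist_force: [3.7, 2.7, -5.5]
grip_width: 0.0276
gripper_force: 15.0
```

```bash
python3 s.py|grep -E 'tor|rot|wr'
```

```text
tcp_rot [ 1.799739e+02 -1.420000e-02  8.587360e+01]
ft_torque [ 0.4661 -0.6893  0.03  ]
wrist_force [ 3.6613  2.6741 -5.5016]
```

Call:
play_rows --steps "0 0 0 0 0 0 36;0 0 0 0 0 0 36;0 0 0 0 0 0 36;0 0 0 0 0 0 36;0 0 0 0 0 0 36"

```text
time_s: 8.75
tcp_pos: [0.5286, 0.036, 0.0217]
tcp_rot: [-180.0, 0.0, 85.8]
wrist_force: [0.2, -0.7, 0.1]
grip_width: 0.0355
gripper_force: 0.0
```

```bash
python3 s.py|grep -E 'tor|rot|wr|pos'
```

```text
tcp_pos [0.5286 0.036  0.0217]
tcp_rot [-1.799842e+02  1.100000e-02  8.583450e+01]
ft_torque [-0.1007  0.0515 -0.0104]
wrist_force [ 0.199  -0.6867  0.1196]
```

Call:
play_rows --steps "0 0 0 0 0 0 20;0 0 0 0 0 0 20;0 0 0 0 0 0 20;0 0 0.4 0 0 0 20;0 0 0.4 0 0 0 20"

```text
time_s: 9.25
tcp_pos: [0.529, 0.0361, 0.0217]
tcp_rot: [180.0, 0.0, 81.8]
wrist_force: [2.1, 0.3, -1.1]
grip_width: 0.0276
gripper_force: 15.0
```

```bash
python3 s.py|grep -E 'tor|rot|wr|pos'
```

```text
tcp_pos [0.529  0.0361 0.0217]
tcp_rot [1.799636e+02 7.900000e-03 8.177680e+01]
ft_torque [-0.1514 -0.1397  0.1077]
wrist_force [ 2.0744  0.3201 -1.0564]
```

Call:
play_rows --steps "0 0 0.4 0 0 0 20;0 0 0.4 0 0 0 20;0 0 0.2 0 0 0 20;0 0 0.2 0 0 0 20;0 0 0.2 0 0 0 20"

```text
time_s: 9.75
tcp_pos: [0.5289, 0.0361, 0.0217]
tcp_rot: [180.0, 0.0, 74.8]
wrist_force: [1.8, -1.1, -0.6]
grip_width: 0.0276
gripper_force: 15.0
```

```bash
python3 s.py|grep -E 'tor|rot|wr|pos'
```

```text
tcp_pos [0.5289 0.0361 0.0217]
tcp_rot [1.799665e+02 6.900000e-03 7.480330e+01]
ft_torque [-0.2369 -0.26    0.1889]
wrist_force [ 1.7784 -1.108  -0.583 ]
```

Call:
play_rows --steps "0 0 0.2 0 0 0 20;0 0 0.2 0 0 0 20;0 0 0.2 0 0 0 20;0 0 0 0 0 0 20;0 0 0 0 0 0 20"

```text
time_s: 10.25
tcp_pos: [0.5289, 0.0361, 0.0218]
tcp_rot: [180.0, -0.0, 71.8]
wrist_force: [3.6, -0.2, -1.3]
grip_width: 0.0275
gripper_force: 15.0
```

```bash
python3 s.py|grep -E 'tor|rot|wr|pos'
```

```text
tcp_pos [0.5289 0.0361 0.0218]
tcp_rot [ 1.799661e+02 -2.900000e-03  7.183780e+01]
ft_torque [-0.258  -0.4428  0.2533]
wrist_force [ 3.6479 -0.1947 -1.35  ]
```

The torque now holds at 0.25 N m with the arm still, against 0.10 when free, so the jaws are on the nut. Next I release, rise and check the gap.

Call:
play_rows --steps "0 0 0 0 0 0 40;0 0 0 0 0 0 40;0 0 0 0 0 -1 40;0 0 0 0 0 -1 40;0 0 0 0 0 -1 50"

```text
time_s: 10.75
tcp_pos: [0.5278, 0.0363, 0.0819]
tcp_rot: [-179.9, 0.0, 71.8]
wrist_force: [-0.3, 0.1, -0.2]
grip_width: 0.0437
gripper_force: 0.0
```

Call:
play_rows --steps "0 0 -1 0 0 -1 50;0 0 -1 0 0 -1 50;0 0 -1 0 0 -1 50;0 0 -1 0 0 -1 50;0 0 -1 0 0 -1 50"

```text
time_s: 11.25
tcp_pos: [0.528, 0.0364, 0.1822]
tcp_rot: [-179.9, -0.0, 97.0]
wrist_force: [-0.3, 0.4, -0.0]
grip_width: 0.05
gripper_force: 0.0
```

Call:
play_rows --steps "0 0 -1 1 0 0 50;0 0 -1 1 0 0 50;0 0 -1 1 0 0 50;0 0 -0.2 0 0 0 50;0 0 0 0 0 0 50"

```text
time_s: 11.75
tcp_pos: [0.516, 0.0948, 0.1814]
tcp_rot: [-179.9, -0.0, 112.8]
wrist_force: [-0.1, 0.5, -0.3]
grip_width: 0.0497
gripper_force: 0.0
```

```bash
python3 s.py; cat > ang.py <<'E'
import sys
from h import *
f=sys.argv[1]
snap('wrist',f)
P=pts(f);a=np.load(f'pics/{f}.npz');d=a['d'];n=np.array([.547,-.0085]);q=P[...,:2]-n;r=np.hypot(q[...,0],q[...,1])
m=(d>0)&(P[...,2]>.02)&(P[...,2]<.03)&(r>.1)&(r<.2)&(q[...,1]>0);Q=P[m][:,:2].astype(np.float32)
vx,vy,x,y=cv2.fitLine(Q,cv2.DIST_HUBER,0,.01,.01).ravel();print(f,m.sum(),np.degrees(np.arctan(vy/vx)),Q.mean(0),'line angle from nut',np.degrees(np.arctan2(*(Q.mean(0)-n)[::-1])))
v,u=np.nonzero((d>0)&(abs(P[...,2]-.016)<.006)&(r<.05));print(u.min(),u.max(),v.min(),v.max())
if len(u):
    c=cv2.imread(f'pics/{f}.png')[max(v.min()-10,0):v.max()+10,max(u.min()-10,0):u.max()+10];s=min(780/c.shape[1],580/c.shape[0]);cv2.imwrite(f'pics/{f}c.png',cv2.resize(c,None,fx=s,fy=s))
E
python3 ang.py w3
```

```text
time_s 11.75
tcp_pos [0.516  0.0948 0.1814]
tcp_rot [-1.799487e+02 -2.400000e-03  1.128289e+02]
ft_torque [-0.0868  0.047  -0.0105]
wrist_force [-0.0937  0.4523 -0.2829]
grip_width 0.0497
gripper_force 0.0
w3 1913 -67.17051 [0.48840132 0.13135733] line angle from nut 112.73314607438155
282 335 231 259
```

View pics/w3.png

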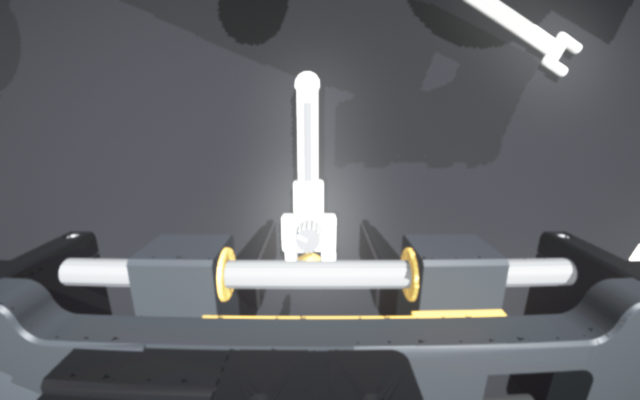

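The jaws are partly hidden by the gripper here; the wheel is at (307,235) and the handle end at (307,82). The wrench angle has not changed (-67.2°). I'll check the jaws in a crop of the fixed views.

```bash
python3 - <<'E'
from h import *
snap('top','t3');snap('scene','s3')
a=cv2.imread('pics/t3.png')[170:250,280:370];b=cv2.imread('pics/s3.png')[185:235,280:336]
o=cv2.imread('pics/s3.png')
a0=cv2.imread('pics/top0.png')[170:250,280:370];b0=cv2.imread('pics/scene0.png')[185:235,280:336]
f=lambda x:cv2.resize(x,(390,290),interpolation=cv2.INTER_CUBIC)
cv2.imwrite('pics/c3.png',np.vstack([np.hstack([f(a0),f(a)]),np.hstack([f(b0),f(b)])]))
E
```

```text
(no output)
```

View pics/c3.png

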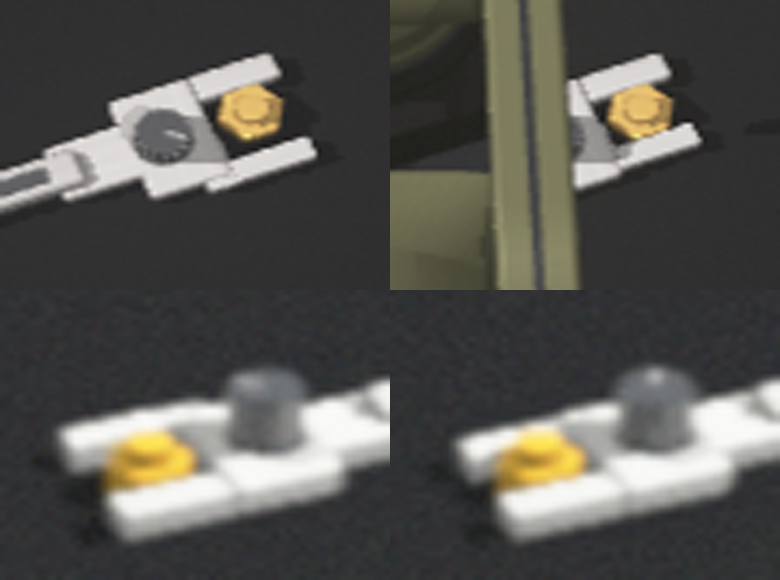

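Before, on the left, there was a gap of about 10 mm at the lower jaw. Now, on the right, both jaws touch the nut and the nut has not turned. Next I go down astride the handle.

Call:
play_rows --steps "0 0 0 0.75 -0.18 1 50;0 0 0 0.75 -0.18 1 50;0 0 0 0.73 -0.18 1 50;0 0 0 0 0 1 50;0 0 0 0 0 1 50"

```text
time_s: 12.4
tcp_pos: [0.4891, 0.1314, 0.0809]
tcp_rot: [180.0, 0.0, 112.8]
wrist_force: [1.0, -0.6, -0.7]
grip_width: 0.0499
gripper_force: 0.0
```

Call:
play_rows --steps "0 0 0 0 0 1 50;0 0 0 0 0 1 45;0 0 0 0 0 0.9 45;0 0 0 0 0 0.3 45;0 0 0 0 0 0 45"

```text
time_s: 12.9
tcp_pos: [0.4885, 0.1311, 0.0167]
tcp_rot: [-179.9, -0.0, 112.8]
wrist_force: [-0.8, 0.1, -0.8]
grip_width: 0.0448
gripper_force: 0.0
```

Call:
play_rows --steps "0 0 0 0 0 0.25 35;0 0 0 0 0 0 25;0 0 0 0 0 0 25;0 0 0 0 0 0 25;0 0 0 0 0 0 25" --force 10

```text
time_s: 13.4
tcp_pos: [0.4895, 0.1317, 0.0131]
tcp_rot: [180.0, 0.0, 112.8]
wrist_force: [-0.6, -0.1, -0.5]
grip_width: 0.025
gripper_force: 0.0
```

Call:
play_rows --steps "0 0 0.4 0 0.265 0 25;0 0 0.6 0 0.4 0 25;0 0 0.6 0 0.4 0 25;0 0 0.6 0 0.4 0 25;0 0 0.6 0 0.4 0 25"

```text
time_s: 13.9
tcp_pos: [0.5234, 0.1419, 0.0123]
tcp_rot: [-179.7, 0.1, 98.8]
wrist_force: [-3.8, -2.6, 3.1]
grip_width: 0.0249
gripper_force: 2.3
```

```bash
python3 s.py
```

```text
time_s 13.9
tcp_pos [0.5234 0.1419 0.0123]
tcp_rot [-1.797455e+02  8.830000e-02  9.876520e+01]
ft_torque [-0.7022  0.8502  0.0567]
wrist_force [-3.8264 -2.6438  3.088 ]
grip_width 0.0249
gripper_force 2.2807
```

Call:
play_rows --steps "0 0 0.6 0 0.4 0 25;0 0 0.6 0 0.4 0 25;0 0 0.6 0 0.4 0 25;0 0 0.6 0 0.4 0 25;0 0 0.6 0 0.4 0 25"

```text
time_s: 14.4
tcp_pos: [0.5629, 0.144, 0.0121]
tcp_rot: [-179.7, 0.1, 83.8]
wrist_force: [-4.3, -2.5, 2.6]
grip_width: 0.0247
gripper_force: 2.1
```

Call:
play_rows --steps "0 0 0.6 0 0.4 0 25;0 0 0.6 0 0.4 0 25;0 0 0.6 0 0.4 0 25;0 0 0.4 0 0.27 0 25;0 0 0.4 0 0.27 0 25"

```text
time_s: 14.9
tcp_pos: [0.5968, 0.1374, 0.0119]
tcp_rot: [-179.7, 0.2, 70.8]
wrist_force: [-5.2, -1.7, 1.8]
grip_width: 0.025
gripper_force: 2.1
```

```bash
python3 s.py; python3 ang.py w4
```

```text
time_s 14.9
tcp_pos [0.5968 0.1374 0.0119]
tcp_rot [-1.797357e+02  1.573000e-01  7.077830e+01]
ft_torque [-0.329   1.0183  0.114 ]
wrist_force [-5.2226 -1.698   1.8339]
grip_width 0.025
gripper_force 2.1402
w4 4948 71.98128 [0.598325   0.14486405] line angle from nut 71.49659997390374Traceback (most recent call last):
  File "ang.py", line 8, in <module>
    v,u=np.nonzero((d>0)&(abs(P[...,2]-.016)<.006)&(r<.05));print(u.min(),u.max(),v.min(),v.max())
                                                                  ~~~~~^^
    return umr_minimum(a, axis, None, out, keepdims, initial, where)
ValueError: zero-size array to reduction operation minimum which has no identity
```

Call:
play_rows --steps "0 0 0.44 0 0.29 0 25;0 0 0.44 0 0.29 0 25;0 0 0 0 0 0 25;0 0 0 0 0 0 25;0 0 0 0 0 0 25"

```text
time_s: 15.45
tcp_pos: [0.6092, 0.134, 0.0125]
tcp_rot: [-180.0, -0.0, 66.5]
wrist_force: [-1.4, -0.3, -0.3]
grip_width: 0.025
gripper_force: 0.6
```

```bash
python3 s.py; python3 ang.py w5 2>&1 | head -1
```

```text
time_s 15.45
tcp_pos [0.6092 0.134  0.0125]
tcp_rot [-1.799923e+02 -8.700000e-03  6.648160e+01]
ft_torque [-0.0634  0.3331  0.014 ]
wrist_force [-1.4162 -0.3081 -0.3464]
grip_width 0.025
gripper_force 0.5801
w5 4852 67.00244 [0.61109567 0.14060375] line angle from nut 66.7384397443538
```

Call:
play_rows --steps "0 0 0 0 0 0 45;0 0 0 0 0 0 45;0 0 0 0 0 -0.5 45;0 0 0 0 0 -1 45;0 0 0 0 0 -1 45"

```text
time_s: 16.0
tcp_pos: [0.6096, 0.1338, 0.0637]
tcp_rot: [180.0, -0.0, 66.4]
wrist_force: [0.2, 0.2, 0.4]
grip_width: 0.0446
gripper_force: 0.0
```

Call:
play_rows --steps "0 0 0 -1 0 -1 50;0 0 0 -1 0 -1 50;0 0 0 -1 0 -1 50;0 0 0 -1 0 -1 50;0 0 0 -1 0 -1 50"

```text
time_s: 16.5
tcp_pos: [0.5695, 0.0415, 0.1647]
tcp_rot: [179.9, -0.0, 66.5]
wrist_force: [-0.7, -0.8, -1.1]
grip_width: 0.0501
gripper_force: 0.0
```

Call:
play_rows --steps "0 0 0 -1 0 -1 50;0 0 0 -1 0 -1 50;0 0 0 -1 0 0 50;0 0 0 -1 0 0 50;0 0 0 -1 0 0 50"

```text
time_s: 17.0
tcp_pos: [0.5296, -0.0503, 0.2042]
tcp_rot: [179.9, -0.0, 66.4]
wrist_force: [0.6, -0.2, 0.0]
grip_width: 0.0496
gripper_force: 0.0
```

Call:
play_rows --steps "0 0 0 -1 0 0 50;0 0 0 -1 0 0 50;0 0 0 -1 0 0 50;0 0 0 0 0 0 50;0 0 0 0 0 0 50"

```text
time_s: 17.5
tcp_pos: [0.5058, -0.1046, 0.2035]
tcp_rot: [179.9, -0.0, 66.4]
wrist_force: [0.2, 0.8, 0.1]
grip_width: 0.0497
gripper_force: 0.0
```

```bash
python3 s.py; python3 ang.py w6
```

```text
time_s 17.5
tcp_pos [ 0.5058 -0.1046  0.2035]
tcp_rot [ 1.799211e+02 -3.300000e-02  6.638550e+01]
ft_torque [-0.0862  0.0724 -0.0177]
wrist_force [0.1644 0.7817 0.0827]
grip_width 0.0497
gripper_force 0.0Traceback (most recent call last):
  File "ang.py", line 7, in <module>
    vx,vy,x,y=cv2.fitLine(Q,cv2.DIST_HUBER,0,.01,.01).ravel();print(f,m.sum(),np.degrees(np.arctan(vy/vx)),Q.mean(0),'line angle from nut',np.degrees(np.arctan2(*(Q.mean(0)-n)[::-1])))
              ~~~~~~~~~~~^^^^^^^^^^^^^^^^^^^^^^^^^^^^
cv2.error: OpenCV(4.12.0) /io/opencv/modules/imgproc/src/linefit.cpp:50: error: (-215:Assertion failed) count > 0 in function 'fitLine2D_wods'
```

View pics/w6.png

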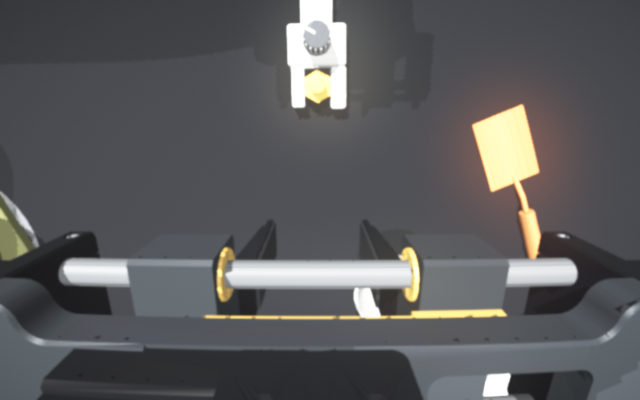

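The wrist view shows the nut at (317,87) snug between both jaws, the wrench flat and the arm clear. The last handle measurement, taken at rest before the release, gives a swing of about 45.8°. I'm handing in.

```bash
python3 -c "
from rig import env
print(env.close_job())"
```

```text
the job is handed in; nothing more can be done
None
```

The job is handed in at about 17.6 s: the jaws are snug on the nut, the handle was swung about 46° clockwise (the nut itself was not measured apart from it), and the wrench lies flat with nothing else touched.

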